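# Clip the pump's pipe tails into their rails

### The job

The four made-up pipe tails for the pump are lying about the bench. Lay each one in the clip rail of its own size and colour (copper in the copper-brown clips, iron in the black, white in the white, blue in the blue) and press it down until it snaps fully home in both clips, with its nuts outside the clips. Leave the cement can and the pressure gauge where they are.

Things in the scene. Friction and masses are not known exactly. Their poses are not given: they have to be found in the camera images.
- tail_copper: Loose pipe tail: bright copper tube with yellow brass nuts, lying on the bench. Tube diameter 16 mm, overall length 140 mm; a fixed hexagon nut 24 across flats, 18 long, at each end with a 4 mm collar inside it. Origin on the tube's axis at mid-length, 12 above the bench as it lies; x along the tube; both ends alike. 160 g.
- tail_iron: Loose pipe tail: black iron tube with dark steel nuts, lying on the bench. Tube diameter 22 mm, overall length 140 mm; a fixed hexagon nut 32 across flats, 18 long, at each end with a 4 mm collar inside it. Origin on the tube's axis at mid-length, 16 above the bench as it lies; x along the tube; both ends alike. 250 g.
- tail_white: Loose pipe tail: white plastic tube with white nuts, lying on the bench. Tube diameter 28 mm, overall length 140 mm; a fixed hexagon nut 40 across flats, 18 long, at each end with a 4 mm collar inside it. Origin on the tube's axis at mid-length, 20 above the bench as it lies; x along the tube; both ends alike. 140 g.
- tail_blue: Loose pipe tail: blue plastic tube with black nuts, lying on the bench. Tube diameter 34 mm, overall length 140 mm; a fixed hexagon nut 46 across flats, 18 long, at each end with a 4 mm collar inside it. Origin on the tube's axis at mid-length, 23 above the bench as it lies; x along the tube; both ends alike. 180 g.
- clips_copper: Fixed clip rail: strut channel 100 x 41 x 21 mm high, x along it, with two copper-brown spring clips for 16 tube, open upward. Origin mid-underside, on the bench. In mm: clips 14 wide at x = -34 and 34. Tube home: axis at z 42, y 0, nuts outside the clips (10 play in x). Flared mouth +-8, top z 61. Pressed straight down at mid-length it snaps in at 5 to 12 N; before, it stands 9 or more too high.
- clips_iron: Fixed clip rail: strut channel 100 x 41 x 21 mm high, x along it, with two black spring clips for 22 tube, open upward. Origin mid-underside, on the bench. In mm: clips 14 wide at x = -34 and 34. Tube home: axis at z 45, y 0, nuts outside the clips (10 play in x). Flared mouth +-8, top z 65. Pressed straight down at mid-length it snaps in at 5 to 12 N; before, it stands 9 or more too high.
- clips_white: Fixed clip rail: strut channel 100 x 41 x 21 mm high, x along it, with two white spring clips for 28 tube, open upward. Origin mid-underside, on the bench. In mm: clips 14 wide at x = -34 and 34. Tube home: axis at z 48, y 0, nuts outside the clips (10 play in x). Flared mouth +-8, top z 69. Pressed straight down at mid-length it snaps in at 5 to 12 N; before, it stands 9 or more too high.
- clips_blue: Fixed clip rail: strut channel 100 x 41 x 21 mm high, x along it, with two blue spring clips for 34 tube, open upward. Origin mid-underside, on the bench. In mm: clips 14 wide at x = -34 and 34. Tube home: axis at z 51, y 0, nuts outside the clips (10 play in x). Flared mouth +-8, top z 73. Pressed straight down at mid-length it snaps in at 5 to 12 N; before, it stands 9 or more too high.
- cement_can: Can of pipe cement, loose, standing: silver with a white label, red band and black cap, 67 mm in diameter, 100 mm high, 450 g. Not to be moved. Origin at the centre of its base.
- gauge: Pressure gauge, loose, lying dial up: dark round case 64 mm in diameter and 26 mm high, white dial with a red needle, a brass stem 12 mm thick that reaches 64 mm from the centre along its +y. Not to be moved. Origin at the centre of its underside.
There are look-alikes about, which are no part of the job. Leave any turquoise look-alike of the tail_iron alone.

How it is judged:
By the outcome, as a careful person would: the job done as asked, in the order asked, and still so for the second after the job is handed in, with the robot touching nothing.
It also fails if it takes over 112 s, if anything falls off the work surface, if the arm or the gripper's body presses on something with over 40 N, if the wrist force passes 120 N, or if a joint passes its speed limit or range.

### The arm

A 7-joint arm with a two-finger parallel gripper is mounted at the origin on the work surface. World frame = base frame: x ahead of the robot, y to its left, z up, the work surface at z = 0. Lengths are in m, angles in degrees, forces in N, time in s.
With the tool pointing down it reaches from about 0.425 to 0.875 m from the base axis. Payload 4.7 kg.
Tool frame: the origin (TCP) lies between the finger pads; the fingertips stand 8 mm ahead of it and the grasp point (between the pads) lies 11 mm behind it (env.tip_extent is the distance from the TCP to the fingertips, in m); z points along the fingers, y is the line along which they close (so a half turn about z gives the same grasp; the last joint's range is limited). The gripper opens to 87 mm and grips with 3 to 60 N. Pads are 19 mm wide; open, the fingers measure 117 mm over their backs; the gripper's body (75 mm by 190 mm) begins 51 mm behind the grasp point.
Start: joints at [77.069, 18.392, -4.016, 83.108, 1.295, 78.541, -3.26], TCP at [0.154, -0.631, 0.231] pointing down, gripper open.
Joint ranges: [-163.93, 163.93], [-17.29, 119.83], [-79.2, 71.16], [3.27, 140.29], [-89.18, 269.18], [5.43, 117.66], [-154.24, 154.24]. Speed limits (degrees/s): [147.25, 147.25, 180, 180, 180, 180, 180].

### API

Orientations are given as [roll, pitch, yaw] about the fixed x, y, z axes, in that order (R = Rz(yaw) Ry(pitch) Rx(roll)).
In Python, from cell import sensors, vision, workorder, env gives the robot as it stands.
- The arm moves only by the tool drive_tool, never from a script. Its argument "moves" is a list of rows, each an object of numbers: "x", "y", "z": the shift along the tool's x, y, z in mm; "rx", "ry", "rz": the turn, a rotation vector about the tool's x, y, z in rad; "fingers": the closure, from -1 (fully open) to 1 (shut). In form: [{"x": .., "y": .., "z": .., "rx": .., "ry": .., "rz": .., "fingers": ..}, ...]. A call has 1 to 20 rows; each row is the pose to reach, as a shift and turn from the pose commanded when the call began, along the tool's axes at that moment; what a row does not reach only later rows make up. A row lasts 1/8 s, in which the tool goes at most 62.5 mm and 10.7 degrees, less where a joint would pass 70% of its speed; a pose out of reach is approached as far as the arm can. A call with a gripper value outside its range is refused whole. The fingers move at their own pace and stop on an object; "force" is the grip in N (left out, the last holds). Time passes only in rows, so rows that repeat a pose let the fingers close. It gives the time, the measured TCP pose, the force, the opening and the grip force at its end, in the units of the state.
- sensors.get_obs(): the state, without advancing time (a new reading comes with each control period).
- vision.read_camera(name): name is "side" or "top" or "wrist"; returns a dict with "image" (384x512x3 uint8, red, green, blue), "fx", "fy", "cx", "cy" (pixels), "R" (3x3) and "t" (3): a world point X has camera coordinates R X + t. Camera axes: x right, y down, z forward; pixel columns grow to the right and rows downward; lengths in m; the calibration is good to about 2 mm. A picture is of the moment at which its call begins. There is no depth.
- workorder.sign_off(): hands the job in; it is judged then, once.
The state is a dict: "time_s": time; "qpos": joint angles; "joint_velocities": joint speeds; "effort": joint torques, N m; "tool_pos": TCP position; "tool_rot": TCP orientation; "force": force on the tool from outside, world axes, zero at the start; "wrist_torque": the same for the moment, N m; "grip_width": finger opening in m; "grasp_force": force on a finger pad.
Only numpy, scipy, OpenCV 4.12 (cv2) and the standard library are available. Lean on these libraries where they do the work, as an engineer would, in place of code of your own. Each camera call takes 0.05 s, during which the arm holds its last target. There are 200 camera calls.

## Working session

There is one attempt and no reset: what is moved stays moved. The work goes in short steps, Python scripts to look and compute and a tool call to move; the robot and the scene stay as the last step left them, time stands still between calls to the robot, and variables do not carry over. Pictures are saved under pics/ and viewed, at most 14 in all, crops included, and the job is handed in when it is done.

Besides the shell and the picture viewer there is one more tool, called after "Request:" as name([rows], argument=value, ...), one row to a line, values as JSON. drive_tool: Moves the arm, as the interface text tells. Its arguments: {"type":"object","properties":{"moves":{"type":"array"},"force":{"type":"number"}},"required":["moves"]}

```bash
ls; mkdir -p pics
python3 - <<'E'
from cell import sensors, vision, workorder, env
import cv2, numpy as np
o=sensors.get_obs(); print(o)
for n in ("top","side","wrist"):
    c=vision.read_camera(n); print(n,c["fx"],c["fy"],c["cx"],c["cy"],np.round(c["R"],3).tolist(),np.round(c["t"],3))
    cv2.imwrite(f"pics/{n}0.png",c["image"][:,:,::-1])
    np.savez(f"pics/{n}0.npz",**c)
E
```

```text
pics
{'time_s': 0.0, 'qpos': array([77.07084421, 18.44004239, -4.01302702, 83.17548751,  1.29364282,
       78.54028008, -3.26215349]), 'joint_velocities': array([-0.02185415, -0.08662179, -0.02147255,  0.01355694, -0.10055934,
       -0.02770545, -0.09218792]), 'effort': array([-3.70197777e-04, -4.91286314e+01, -4.03940734e-01, -3.12528026e+01,
       -6.39710063e-02,  4.37123794e-02,  1.90477235e-04]), 'tool_pos': array([ 0.1541572 , -0.63089817,  0.22944488]), 'tool_rot': array([-1.79889347e+02,  5.22003176e-03,  1.37341224e+01]), 'force': array([-0.46542474, -0.11221499, -0.37566003]), 'wrist_torque': array([-0.03202243,  0.00493285,  0.00028503]), 'grasp_force': 0.0, 'grip_width': 0.08727924137009033}
top 452.11402913190756 452.11402913190756 261.2676277559533 180.4322026552561 [[-0.014, -1.0, -0.014], [-0.993, 0.016, -0.121], [0.121, 0.012, -0.993]] [0.024 0.414 1.353]
side 372.7416844456049 372.7416844456049 252.73090325493604 189.00844423462382 [[-0.872, -0.49, -0.0], [-0.37, 0.658, -0.656], [0.322, -0.571, -0.755]] [0.353 0.197 1.033]
wrist 272.07263482080737 272.07263482080737 258.1919586353906 190.25213739490192 [[0.237, -0.971, -0.001], [-0.926, -0.227, 0.302], [-0.294, -0.071, -0.953]] [-0.65  -0.037  0.392]
```

Run:
```python
import cv2
for n in ("top","side"):
    i=cv2.imread(f"pics/{n}0.png"); i=cv2.resize(i,(800,600),interpolation=cv2.INTER_CUBIC); cv2.imwrite(f"pics/{n}0b.png",i)
```

```text
(no output)
```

View pics/top0b.png

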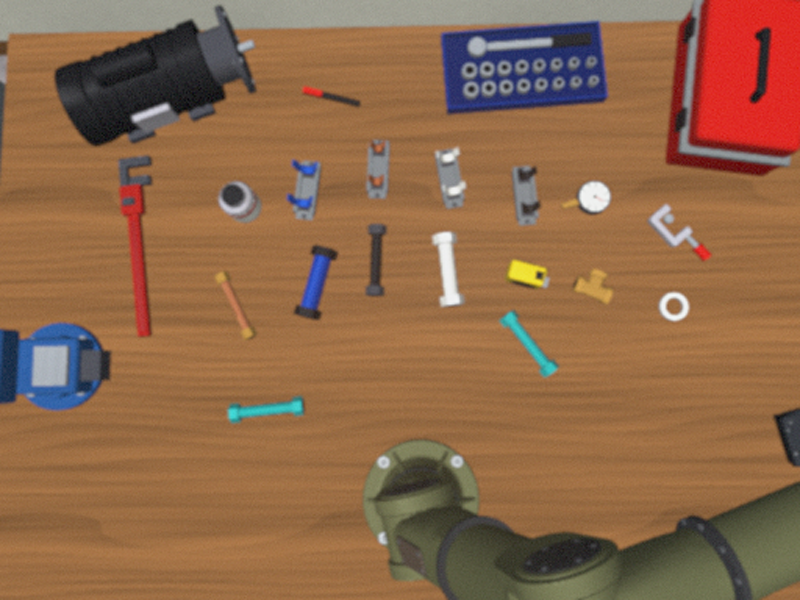

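View pics/side0b.png

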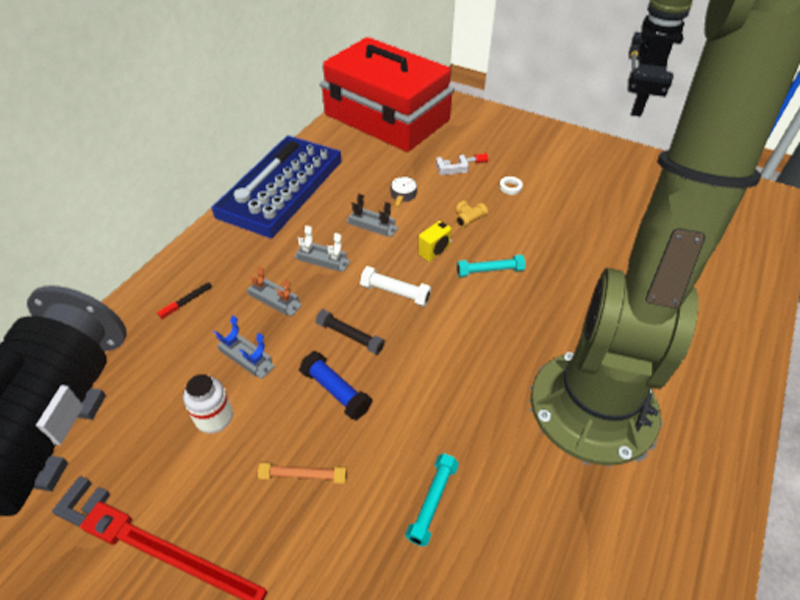

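The top view (800x600 px) shows these candidates:
- **Copper:** tail (235,305). The brass tee at (595,286) is not it.
- **Iron:** tail (376,260). The turquoise look-alikes at (530,343) and (265,409) stay alone.
- **White:** tail (447,269). The ring at (674,306) is not it.
- **Blue:** tail (316,282).
- **Rails:** blue (304,190), copper (378,168), white (449,178), iron (525,194).
- **Leave in place:** can (238,200), gauge (594,196).

The side view agrees with this.

```bash
cat > h.py <<'E'
import numpy as np, cv2
from scipy.spatial.transform import Rotation as Ro
def ray(c,uv,z):
    "pixel (native) -> world point on plane z"
    R,t=c["R"],c["t"]; C=-R.T@t
    d=R.T@np.array([(uv[0]-c["cx"])/c["fx"],(uv[1]-c["cy"])/c["fy"],1.])
    return C+d*(z-C[2])/d[2]
def proj(c,X):
    p=c["R"]@np.asarray(X)+c["t"]; return np.array([c["fx"]*p[0]/p[2]+c["cx"],c["fy"]*p[1]/p[2]+c["cy"]])
def shift(pos,rot,tpos,trot):
    "mm shift and rotvec in tool axes, from pose to target"
    A=Ro.from_euler("xyz",rot,degrees=True); B=Ro.from_euler("xyz",trot,degrees=True)
    return np.round(A.inv().apply(np.array(tpos)-pos)*1000,1), np.round((A.inv()*B).as_rotvec(),3)
E
python3 - <<'E'
from h import *
c=dict(np.load("pics/top0.npz")); s=.64
P={"copper":((221,276),(248,333),.012),"iron":((377,230),(375,291),.016),"white":((444,239),(451,300),.02),"blue":((323,253),(308,313),.023),
"r_blue":((304,164),(299,202),.06),"r_copper":((378,146),(376,182),.05),"r_white":((449,155),(456,190),.055),"r_iron":((521,173),(532,206),.055),"can":((238,195),(238,195),.1),"gauge":((594,196),(594,196),.026)}
for k,(a,b,z) in P.items():
    A,B=[ray(c,np.array(q)*s,z) for q in (a,b)]; d=A-B
    print(k,np.round((A+B)/2,3),np.round(np.degrees(np.arctan2(d[1],d[0])),1),round(np.linalg.norm(d),3))
w=dict(np.load("pics/wrist0.npz")); print("cam",-w["R"].T@w["t"])
p=[.154,-.631,.231]; r=[180,0,13.7]
for t in ([.45,-.3,.35],[.55,.05,.38]): print(shift(p,r,t,[180,0,0]))
E
```

```text
copper [0.377 0.361 0.012] 25.9 0.126
iron [0.459 0.081 0.016] -2.4 0.122
white [ 0.438 -0.059  0.02 ] 5.3 0.121
blue [0.415 0.199 0.023] -13.9 0.121
r_blue [0.606 0.222 0.06 ] -7.1 0.076
r_copper [0.644 0.075 0.05 ] -3.6 0.072
r_white [ 0.623 -0.072  0.055] 9.8 0.071
r_iron [ 0.587 -0.214  0.055] 16.1 0.068
can [0.574 0.334 0.1  ] 0.0 0.0
gauge [ 0.579 -0.351  0.026] 0.0 0.0
cam [ 0.23545012 -0.61175152  0.38390445]
(array([ 366. , -251.5, -119. ]), array([ 0.   , -0.   ,  0.239]))
(array([ 546. , -567.8, -149. ]), array([ 0.   , -0.   ,  0.239]))
```

Request:
drive_tool([
  {"x": 366, "y": -251, "z": -119, "rz": 0.239, "fingers": -1},
  {"x": 366, "y": -251, "z": -119, "rz": 0.239},
  {"x": 366, "y": -251, "z": -119, "rz": 0.239},
  {"x": 366, "y": -251, "z": -119, "rz": 0.239},
  {"x": 366, "y": -251, "z": -119, "rz": 0.239},
  {"x": 366, "y": -251, "z": -119, "rz": 0.239},
  {"x": 366, "y": -251, "z": -119, "rz": 0.239},
  {"x": 366, "y": -251, "z": -119, "rz": 0.239},
  {"x": 546, "y": -568, "z": -149, "rz": 0.239},
  {"x": 546, "y": -568, "z": -149, "rz": 0.239},
  {"x": 546, "y": -568, "z": -149, "rz": 0.239},
  {"x": 546, "y": -568, "z": -149, "rz": 0.239},
  {"x": 546, "y": -568, "z": -149, "rz": 0.239},
  {"x": 546, "y": -568, "z": -149, "rz": 0.239},
  {"x": 546, "y": -568, "z": -149, "rz": 0.239},
  {"x": 546, "y": -568, "z": -149, "rz": 0.239},
  {"x": 546, "y": -568, "z": -149, "rz": 0.239},
  {"x": 546, "y": -568, "z": -149, "rz": 0.239},
])

```text
invalid input at $.moves[0]: expected keys x, y, z, rx, ry, rz, fingers
```

Run:
```python
from cell import sensors, vision
import cv2, numpy as np
o=sensors.get_obs(); print(o["tool_pos"],o["tool_rot"],o["qpos"],o["force"],o["time_s"])
c=vision.read_camera("wrist"); np.savez("pics/w1.npz",**c); cv2.imwrite("pics/w1.png",cv2.resize(c["image"][:,:,::-1],(800,600),interpolation=cv2.INTER_CUBIC))
```

```text
[ 0.15426158 -0.63100058  0.22971818] [-1.79915435e+02  5.62231078e-03  1.37451865e+01] [77.06652239 18.42855837 -4.01655306 83.15920867  1.2958013  78.54206618
 -3.25882587] [0.0137666  0.98607894 0.19986291] 0.15
```

View pics/w1.png

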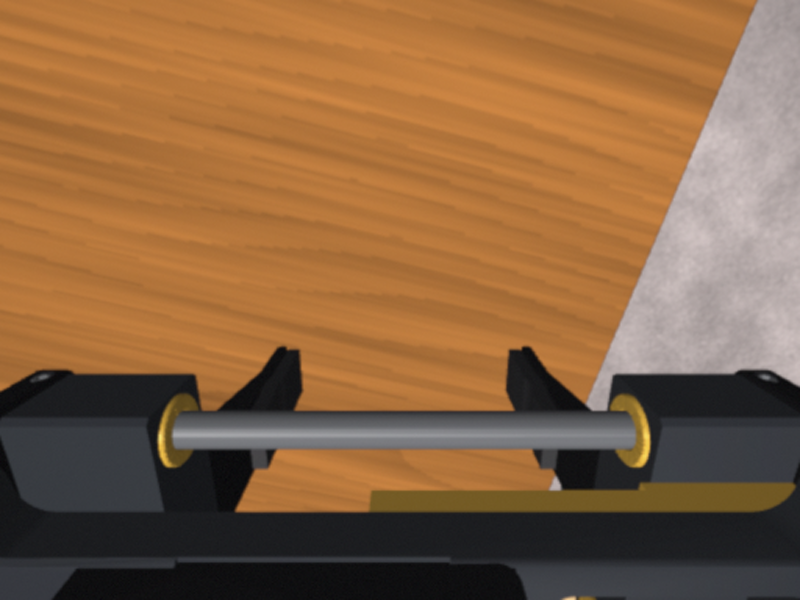

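The wrist camera sees only bare bench from the start pose; the gripper hides rows below about 370. The move was refused because every key is needed, so I am resending it in full.

Request:
drive_tool([
  {"x": 366, "y": -251, "z": -119, "rx": 0, "ry": 0, "rz": 0.239, "fingers": -1},
  {"x": 366, "y": -251, "z": -119, "rx": 0, "ry": 0, "rz": 0.239, "fingers": -1},
  {"x": 366, "y": -251, "z": -119, "rx": 0, "ry": 0, "rz": 0.239, "fingers": -1},
  {"x": 366, "y": -251, "z": -119, "rx": 0, "ry": 0, "rz": 0.239, "fingers": -1},
  {"x": 366, "y": -251, "z": -119, "rx": 0, "ry": 0, "rz": 0.239, "fingers": -1},
  {"x": 366, "y": -251, "z": -119, "rx": 0, "ry": 0, "rz": 0.239, "fingers": -1},
  {"x": 366, "y": -251, "z": -119, "rx": 0, "ry": 0, "rz": 0.239, "fingers": -1},
  {"x": 366, "y": -251, "z": -119, "rx": 0, "ry": 0, "rz": 0.239, "fingers": -1},
  {"x": 546, "y": -568, "z": -149, "rx": 0, "ry": 0, "rz": 0.239, "fingers": -1},
  {"x": 546, "y": -568, "z": -149, "rx": 0, "ry": 0, "rz": 0.239, "fingers": -1},
  {"x": 546, "y": -568, "z": -149, "rx": 0, "ry": 0, "rz": 0.239, "fingers": -1},
  {"x": 546, "y": -568, "z": -149, "rx": 0, "ry": 0, "rz": 0.239, "fingers": -1},
  {"x": 546, "y": -568, "z": -149, "rx": 0, "ry": 0, "rz": 0.239, "fingers": -1},
  {"x": 546, "y": -568, "z": -149, "rx": 0, "ry": 0, "rz": 0.239, "fingers": -1},
  {"x": 546, "y": -568, "z": -149, "rx": 0, "ry": 0, "rz": 0.239, "fingers": -1},
  {"x": 546, "y": -568, "z": -149, "rx": 0, "ry": 0, "rz": 0.239, "fingers": -1},
  {"x": 546, "y": -568, "z": -149, "rx": 0, "ry": 0, "rz": 0.239, "fingers": -1},
  {"x": 546, "y": -568, "z": -149, "rx": 0, "ry": 0, "rz": 0.239, "fingers": -1},
])

```text
time_s: 2.45
tool_pos: [0.5498, 0.0484, 0.3795]
tool_rot: [180.0, 0.0, -0.1]
force: [0.8, -0.2, -1.0]
grip_width: 0.0871
grasp_force: 0.0
```

Run:
```python
from cell import sensors, vision
import cv2, numpy as np
o=sensors.get_obs(); print(o["qpos"])
c=vision.read_camera("wrist"); np.savez("pics/w2.npz",**c); cv2.imwrite("pics/w2.png",cv2.resize(c["image"][:,:,::-1],(800,600),interpolation=cv2.INTER_CUBIC))
```

```text
[  27.61359516    7.27725486  -39.41107313   81.28712562    4.6504022
   93.08084069 -101.430442  ]
```

View pics/w2.png

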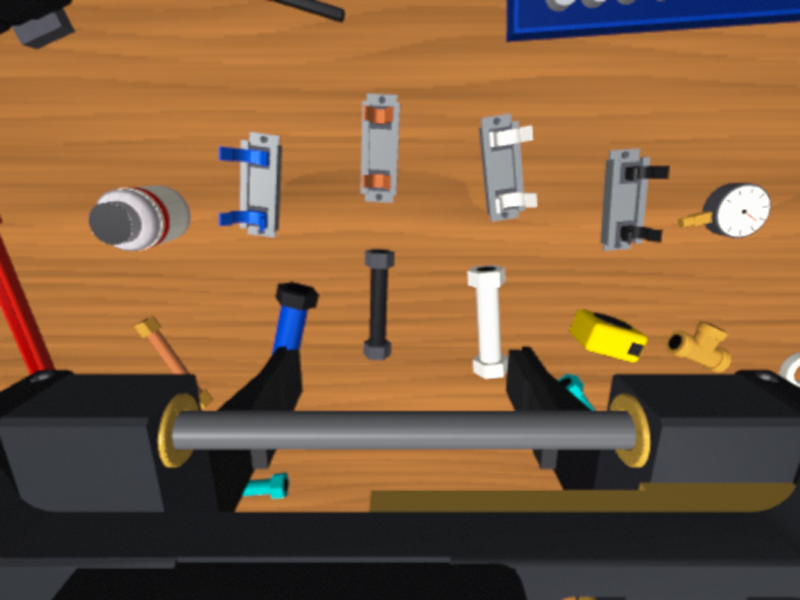

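The close wrist view (800x600) confirms the choice. Rails are blue (260,185), copper (379,148), white (503,167) and iron (625,200). Iron tail is at (378,305) and white tail at (487,322). Blue (295,320) and copper (175,360) are partly behind the fingers.

```bash
cat >> h.py <<'E'
def rect(c,roi,kind,scale=.64):
    x0,y0,x1,y1=[int(v*scale) for v in roi]
    K=4; im=cv2.resize(c["image"][y0:y1,x0:x1],None,fx=K,fy=K,interpolation=cv2.INTER_CUBIC)
    h=cv2.cvtColor(im,cv2.COLOR_RGB2HSV).astype(int); H,S,V=h[...,0],h[...,1],h[...,2]
    m={"gray":(S<60)&(V>70)&(V<205),"iron":(V<85),"white":(S<60)&(V>130),"blue":((H>100)&(H<135)&(S>120))|(V<50),
       "copper":((S>100)&(V>150)&(H<28)),"any":V>=0}[kind].astype(np.uint8)
    m=cv2.morphologyEx(m,cv2.MORPH_OPEN,np.ones((5,5)))
    cs=max(cv2.findContours(m,cv2.RETR_EXTERNAL,cv2.CHAIN_APPROX_NONE)[0],key=cv2.contourArea)
    b=cv2.boxPoints(cv2.minAreaRect(cs))
    return (b+.5)/K-.5+[x0,y0]
def axis(c,b,z=0,z2=None):
    "box corners -> world centre, yaw, dims; with z2 the edges nearer the camera's foot lie at z, the far ones at z2"
    C=-c["R"].T@c["t"]; mid=[(b[i]+b[(i+1)%4])/2 for i in range(4)]
    P0=[ray(c,m,z) for m in mid]; z2=z if z2 is None else z2; out=[None]*4
    for i in (0,1):
        n=(lambda p:np.linalg.norm(p[:2]-C[:2])); j=i+2
        near,far=(i,j) if n(P0[i])<n(P0[j]) else (j,i)
        # near edge: inside the footprint of the camera both edges would be tops; ignored
        out[near]=ray(c,mid[near],z); out[far]=ray(c,mid[far],z2)
    a,b2=out[0]-out[2],out[1]-out[3]
    L,W=(a,b2) if np.linalg.norm(a)>np.linalg.norm(b2) else (b2,a)
    cen=(sum(out)/4)[:2]; yaw=np.degrees(np.arctan2(L[1],L[0])); yaw=(yaw+90)%180-90
    return np.round(cen,4),round(yaw,1),round(np.linalg.norm(L),4),round(np.linalg.norm(W),4)
E
python3 - <<'E'
from h import *
w=dict(np.load("pics/w2.npz")); t=dict(np.load("pics/top0.npz"))
for k,r in {"blue":(233,122,292,247),"copper":(353,86,408,210),"white":(470,105,535,230),"iron":(594,140,658,258)}.items():
    print("rail w",k,*axis(w,rect(w,r,"gray"),0,.021))
for k,r in {"blue":(285,152,328,225),"copper":(360,135,395,203),"white":(430,142,472,213),"iron":(506,160,545,230)}.items():
    print("rail t",k,*axis(t,rect(t,r,"gray"),0,.021))
for k,r,z in (("iron",(355,240,402,368),.016),("white",(460,258,512,385),.02)): print("tail w",k,*axis(w,rect(w,r,k),z))
for k,r,z in (("iron",(360,218,392,302),.016),("white",(425,225,470,312),.02),("blue",(285,238,345,325),.023),("copper",(205,262,265,348),.012)): print("tail t",k,*axis(t,rect(t,r,k),z))
E
```

```text
rail w blue [0.609  0.2198] -4.6 0.1206 0.0438
rail w copper [0.6486 0.0756] -4.1 0.1198 0.0465
rail w white [ 0.6278 -0.0688] 6.8 0.1209 0.0462
rail w iron [ 0.5903 -0.2185] -1.2 0.121 0.0465
rail t blue [0.6054 0.2219] -10.5 0.1169 0.0483
rail t copper [0.6459 0.0774] -3.3 0.115 0.0473
rail t white [ 0.6251 -0.0707] 9.4 0.1172 0.0534
rail t iron [ 0.5874 -0.2173] 5.8 0.1172 0.0468
tail w iron [0.4604 0.0797] -3.0 0.1459 0.0328
tail w white [ 0.4347 -0.0606] 5.0 0.1538 0.0472
tail t iron [0.4682 0.0783] -1.0 0.1195 0.0262
tail t white [ 0.4409 -0.0591] 5.4 0.148 0.0475
tail t blue [0.4184 0.2003] -15.4 0.1084 0.0293
tail t copper [0.3794 0.3626] 0.9 0.1692 0.1166
```

Run:
```python
from h import *
w=dict(np.load("pics/w2.npz"))
im=cv2.resize(w["image"][:,:,::-1],(800,600),interpolation=cv2.INTER_CUBIC)
a=cv2.resize(im[80:260,205:415],None,fx=3.6,fy=3.3,interpolation=cv2.INTER_CUBIC); b=cv2.resize(im[80:260,465:675],None,fx=3.6,fy=3.3,interpolation=cv2.INTER_CUBIC)
# tight: four crops side by side, 4x, 64x130 each
t=[cv2.resize(im[y:y+130,x:x+58],None,fx=3.4,fy=4.5,interpolation=cv2.INTER_CUBIC) for x,y in((234,122),(352,84),(474,104),(598,138))]
cv2.imwrite("pics/rails.png",np.hstack(t)); print(np.hstack(t).shape)
```

```text
(585, 788, 3)
```

View pics/rails.png

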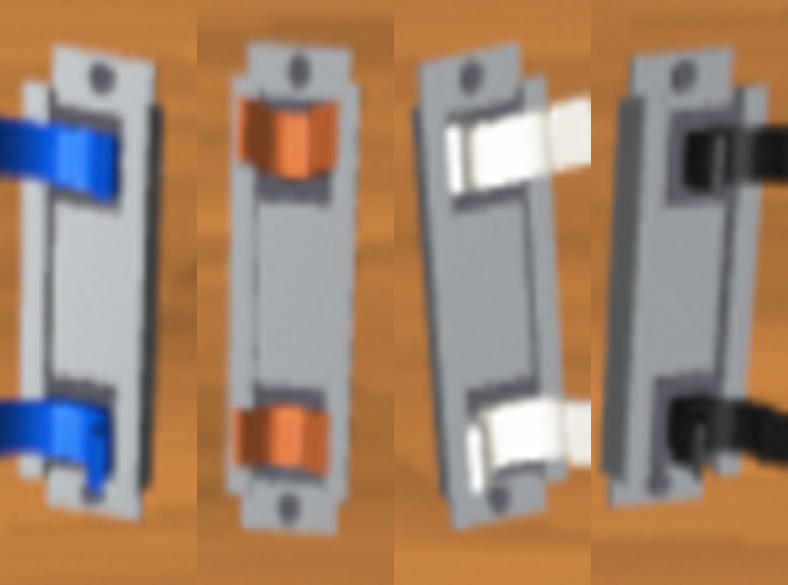

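Each rail shows as a grey channel with end-tab holes. Crop pixels are blue (102,77)/(93,490), copper (299,71)/(289,508), white (472,77)/(499,498) and iron (683,74)/(658,482).

Run:
```python
from h import *
w=dict(np.load("pics/w2.npz")); t=dict(np.load("pics/top0.npz"))
print("topcam",-t["R"].T@t["t"],"wcam",-w["R"].T@w["t"])
Hs={"blue":((102,77),(93,490),(234,122)),"copper":((102,71),(92,508),(352,84)),"white":((78,77),(105,498),(474,104)),"iron":((92,74),(67,482),(598,138))}
for k,(a,b,o) in Hs.items():
    px=[(np.array(q)/[3.4,4.5]+o)*.64-.18 for q in (a,b)]
    for z in (.002,.021):
        A,B=[ray(w,p,z) for p in px]; d=A-B; print(k,z,np.round((A+B)[:2]/2,4),round(np.degrees(np.arctan2(d[1],d[0])),1),round(np.linalg.norm(d),4))
# clip blobs by colour (both views): yaw from the two centroids
def blobs(c,roi,f):
    x0,y0,x1,y1=[int(v*.64) for v in roi]; im=cv2.resize(c["image"][y0:y1,x0:x1],None,fx=4,fy=4,interpolation=cv2.INTER_CUBIC)
    h=cv2.cvtColor(im,cv2.COLOR_RGB2HSV).astype(int); m=f(h[...,0],h[...,1],h[...,2]).astype(np.uint8)
    n,_,st,ce=cv2.connectedComponentsWithStats(m); i=np.argsort(-st[1:,4])[:2]+1
    return [(ce[j]+.5)/4-.5+[x0,y0] for j in i],st[i,4]
F={"blue":lambda H,S,V:(H>100)&(H<135)&(S>140),"copper":lambda H,S,V:(H<12)&(S>140),"white":lambda H,S,V:(S<50)&(V>212),"iron":lambda H,S,V:V<60}
for n,c,R in (("w",w,{"blue":(210,122,292,247),"copper":(353,86,408,210),"white":(470,105,545,230),"iron":(594,140,675,258)}),("t",t,{"blue":(280,152,328,225),"copper":(360,135,395,203),"white":(430,142,472,213),"iron":(506,160,550,230)})):
    for k in R:
        p,ar=blobs(c,R[k],F[k]); p=sorted(p,key=lambda q:q[1])
        A,B=[ray(c,q,.045) for q in p]; d=A-B; print(n,k,ar,np.round((A+B)[:2]/2,4),round(np.degrees(np.arctan2(d[1],d[0])),1),round(np.linalg.norm(d),4))
```

```text
topcam [2.46894950e-01 1.06935544e-03 1.39289626e+00] wcam [0.63335638 0.04794498 0.53376348]
blue 0.002 [0.6064 0.218 ] -7.5 0.1085
blue 0.021 [0.6073 0.212 ] -7.5 0.1046
copper 0.002 [0.6479 0.0745] -2.9 0.1085
copper 0.021 [0.6474 0.0736] -2.9 0.1046
white 0.002 [ 0.6256 -0.0695] 8.9 0.1086
white 0.021 [ 0.6259 -0.0653] 8.9 0.1047
iron 0.002 [ 0.5879 -0.2194] 4.0 0.1089
iron 0.021 [ 0.5896 -0.2098] 4.0 0.105
w blue [4026 3818] [0.6076 0.2241] -6.6 0.0678
w copper [2471 2072] [0.6482 0.0758] -3.0 0.0677
w white [3110 2766] [ 0.6274 -0.0773] 8.9 0.0682
w iron [2801 1624] [ 0.5895 -0.2274] -6.2 0.068
t blue [859 858] [0.6065 0.2211] -8.4 0.0677
t copper [340 335] [0.6463 0.076 ] -3.5 0.0671
t white [469 390] [ 0.6251 -0.0697] 10.6 0.0668
t iron [160 128] [ 0.5856 -0.2091] 4.0 0.0677
```

```bash
cat > go.py <<'E'
import sys
from h import *
from cell import sensors
o=sensors.get_obs(); v=[float(a) for a in sys.argv[1:]]
print("t",o["time_s"],"pos",np.round(o["tool_pos"],4),"rot",np.round(o["tool_rot"],1),"F",np.round(o["force"],1),"w",round(o["grip_width"],4),"gf",round(o["grasp_force"],1),"q",np.round(o["qpos"],0))
for i in range(0,len(v),4): print(v[i:i+4],*shift(o["tool_pos"],o["tool_rot"],v[i:i+3],[180,0,v[i+3]]))
E
python3 go.py .351 .348 .22 26
```

```text
t 2.5 pos [0.5498 0.0487 0.3795] rot [ 1.8e+02  0.0e+00 -1.0e-01] F [-0.1 -0.1 -0.5] w 0.0871 gf 0.0 q [  28.    7.  -39.   81.    5.   93. -101.]
[0.351, 0.348, 0.22, 26.0] [-199.2 -299.1  159.4] [ 0.     0.    -0.455]
```

Request:
drive_tool([
  {"x": -199, "y": -299, "z": 159, "rx": 0, "ry": 0, "rz": -0.455, "fingers": -1},
  {"x": -199, "y": -299, "z": 159, "rx": 0, "ry": 0, "rz": -0.455, "fingers": -1},
  {"x": -199, "y": -299, "z": 159, "rx": 0, "ry": 0, "rz": -0.455, "fingers": -1},
  {"x": -199, "y": -299, "z": 159, "rx": 0, "ry": 0, "rz": -0.455, "fingers": -1},
  {"x": -199, "y": -299, "z": 159, "rx": 0, "ry": 0, "rz": -0.455, "fingers": -1},
  {"x": -199, "y": -299, "z": 159, "rx": 0, "ry": 0, "rz": -0.455, "fingers": -1},
  {"x": -199, "y": -299, "z": 159, "rx": 0, "ry": 0, "rz": -0.455, "fingers": -1},
  {"x": -199, "y": -299, "z": 159, "rx": 0, "ry": 0, "rz": -0.455, "fingers": -1},
  {"x": -199, "y": -299, "z": 159, "rx": 0, "ry": 0, "rz": -0.455, "fingers": -1},
  {"x": -199, "y": -299, "z": 159, "rx": 0, "ry": 0, "rz": -0.455, "fingers": -1},
])

```text
time_s: 3.75
tool_pos: [0.352, 0.3477, 0.221]
tool_rot: [180.0, -0.0, 25.9]
force: [0.7, -0.0, 0.2]
grip_width: 0.0874
grasp_force: 0.0
```

```bash
cat > pic.py <<'E'
import sys
from h import *
from cell import sensors, vision
n,cam=sys.argv[1:3]; c=vision.read_camera(cam); np.savez(f"pics/{n}.npz",**c); cv2.imwrite(f"pics/{n}.png",cv2.resize(c["image"][:,:,::-1],(800,600),interpolation=cv2.INTER_CUBIC))
E
python3 pic.py w3 wrist; python3 go.py
```

```text
t 3.8 pos [0.3518 0.3479 0.2209] rot [180.  -0.  26.] F [0.2 0.1 0.2] w 0.0871 gf 0.0 q [  11.    3.  -60.  104.    3.   75. -113.]
```

View pics/w3.png

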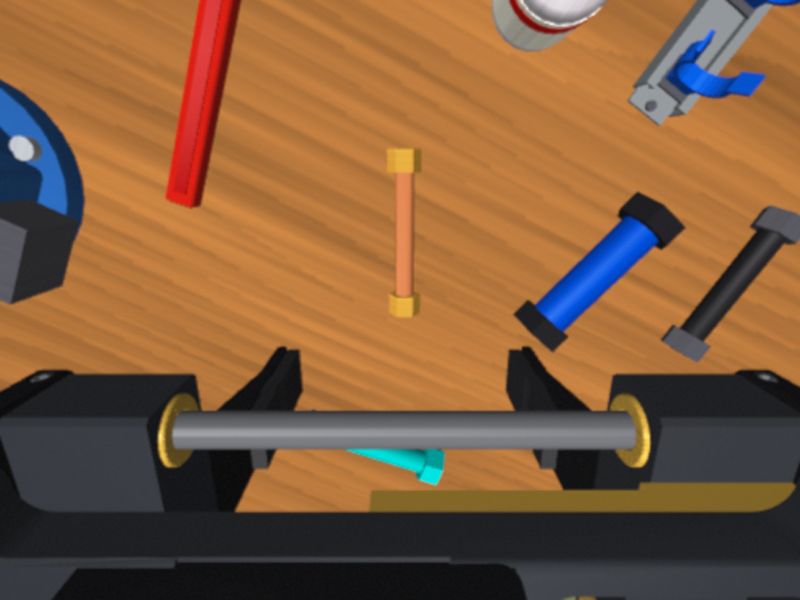

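Seen from above the copper tail: its nuts are at (403,160) and (403,305), and the tube is clean. The blue tail's nuts are at (652,220)/(541,325) and the iron tail's at (778,223)/(686,343).

```bash
python3 - <<'E'
from h import *
w=dict(np.load("pics/w3.npz"))
print("cam",-w["R"].T@w["t"])
for k,a,b,z in (("cu outer",(404,149),(403,316),.012),("cu inner",(404,171),(403,293),.018),("cu ctr",(404,160),(403,305),.016),("blue ctr",(652,220),(541,326),.030),("iron ctr",(778,223),(687,343),.022)):
    A,B=[ray(w,np.array(q)*.64-.18,z) for q in (a,b)]; d=A-B; print(k,np.round((A+B)[:2]/2,4),round(np.degrees(np.arctan2(d[1],d[0])),1),round(np.linalg.norm(d),4))
E
python3 go.py .378 .361 .012 26.
```

```text
cam [0.42700847 0.38390019 0.3753553 ]
cu outer [0.3724 0.357 ] 25.6 0.1434
cu inner [0.3754 0.3585] 25.5 0.1028
cu ctr [0.3739 0.3577] 25.5 0.123
blue ctr [0.4166 0.2005] -15.4 0.122
iron ctr [0.4599 0.085 ] -0.5 0.1203
t 3.8 pos [0.3518 0.3479 0.2209] rot [180.  -0.  26.] F [0.2 0.1 0.2] w 0.0871 gf 0.0 q [  11.    3.  -60.  104.    3.   75. -113.]
[0.378, 0.361, 0.012, 26.0] [ 29.1  -0.4 208.9] [ 0.    -0.001 -0.001]
```

Request:
drive_tool([
  {"x": 26, "y": 1, "z": 60, "rx": 0, "ry": 0, "rz": 0.007, "fingers": -1},
  {"x": 26, "y": 1, "z": 120, "rx": 0, "ry": 0, "rz": 0.007, "fingers": -1},
  {"x": 26, "y": 1, "z": 165, "rx": 0, "ry": 0, "rz": 0.007, "fingers": -1},
  {"x": 26, "y": 1, "z": 190, "rx": 0, "ry": 0, "rz": 0.007, "fingers": -1},
  {"x": 26, "y": 1, "z": 203, "rx": 0, "ry": 0, "rz": 0.007, "fingers": -1},
  {"x": 26, "y": 1, "z": 208, "rx": 0, "ry": 0, "rz": 0.007, "fingers": -1},
  {"x": 26, "y": 1, "z": 208, "rx": 0, "ry": 0, "rz": 0.007, "fingers": -1},
  {"x": 26, "y": 1, "z": 208, "rx": 0, "ry": 0, "rz": 0.007, "fingers": 1},
  {"x": 26, "y": 1, "z": 208, "rx": 0, "ry": 0, "rz": 0.007, "fingers": 1},
  {"x": 26, "y": 1, "z": 208, "rx": 0, "ry": 0, "rz": 0.007, "fingers": 1},
  {"x": 26, "y": 1, "z": 208, "rx": 0, "ry": 0, "rz": 0.007, "fingers": 1},
  {"x": 26, "y": 1, "z": 208, "rx": 0, "ry": 0, "rz": 0.007, "fingers": 1},
  {"x": 26, "y": 1, "z": 208, "rx": 0, "ry": 0, "rz": 0.007, "fingers": 1},
  {"x": 26, "y": 1, "z": 208, "rx": 0, "ry": 0, "rz": 0.007, "fingers": 1},
  {"x": 26, "y": 1, "z": 208, "rx": 0, "ry": 0, "rz": 0.007, "fingers": 1},
], force=45)

```text
time_s: 5.68
tool_pos: [0.3744, 0.3592, 0.0125]
tool_rot: [180.0, 0.0, 25.7]
force: [-0.3, -1.3, 0.1]
grip_width: 0.0149
grasp_force: 36.1
```

```bash
python3 go.py .3755 .3585 .16 25.6 .6478 .0755 .15 -3
```

```text
t 5.675 pos [0.3744 0.3592 0.0125] rot [180.    0.   25.7] F [-0.3 -1.3  0.1] w 0.0149 gf 36.1 q [  -0.   24.  -53.  113.   24.   54. -130.]
[0.3755, 0.3585, 0.16, 25.6] [   0.6    1.2 -147.5] [0.    0.    0.002]
[0.6478, 0.0755, 0.15, -3.0] [ 123.2  374.3 -137.4] [0.    0.    0.501]
```

Request:
drive_tool([
  {"x": 0, "y": 0, "z": -50, "rx": 0, "ry": 0, "rz": 0, "fingers": 1},
  {"x": 0, "y": 0, "z": -110, "rx": 0, "ry": 0, "rz": 0, "fingers": 1},
  {"x": 0, "y": 0, "z": -147, "rx": 0, "ry": 0, "rz": 0, "fingers": 1},
  {"x": 122, "y": 374, "z": -137, "rx": 0, "ry": 0, "rz": 0.501, "fingers": 1},
  {"x": 122, "y": 374, "z": -137, "rx": 0, "ry": 0, "rz": 0.501, "fingers": 1},
  {"x": 122, "y": 374, "z": -137, "rx": 0, "ry": 0, "rz": 0.501, "fingers": 1},
  {"x": 122, "y": 374, "z": -137, "rx": 0, "ry": 0, "rz": 0.501, "fingers": 1},
  {"x": 122, "y": 374, "z": -137, "rx": 0, "ry": 0, "rz": 0.501, "fingers": 1},
  {"x": 122, "y": 374, "z": -137, "rx": 0, "ry": 0, "rz": 0.501, "fingers": 1},
  {"x": 122, "y": 374, "z": -137, "rx": 0, "ry": 0, "rz": 0.501, "fingers": 1},
  {"x": 122, "y": 374, "z": -137, "rx": 0, "ry": 0, "rz": 0.501, "fingers": 1},
  {"x": 122, "y": 374, "z": -137, "rx": 0, "ry": 0, "rz": 0.501, "fingers": 1},
  {"x": 122, "y": 374, "z": -137, "rx": 0, "ry": 0, "rz": 0.501, "fingers": 1},
])

```text
time_s: 7.3
tool_pos: [0.6455, 0.0778, 0.1499]
tool_rot: [-180.0, -0.0, -2.8]
force: [-0.4, 0.3, -1.7]
grip_width: 0.0148
grasp_force: 45.0
```

```bash
python3 go.py .6475 .0755 .07 -3 .6475 .0755 .042 -3; python3 pic.py w4 wrist
```

```text
t 7.3 pos [0.6455 0.0778 0.1499] rot [-180.    -0.    -2.8] F [-0.4  0.3 -1.7] w 0.0148 gf 45.0 q [  23.   27.  -43.   88.   19.   73. -115.]
[0.6475, 0.0755, 0.07, -3.0] [ 2.1  2.2 79.9] [-0.    -0.     0.004]
[0.6475, 0.0755, 0.042, -3.0] [  2.1   2.2 107.9] [-0.    -0.     0.004]
```

View pics/w4.png

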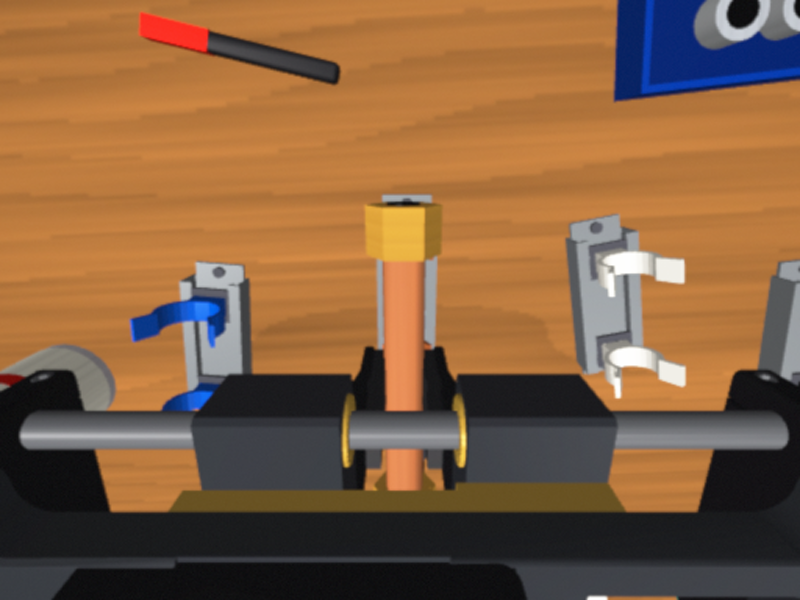

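The copper tail hangs straight over its rail. Its nut is at (403,232), in line with the rail tab hole at (405,200).

Request:
drive_tool([
  {"x": 2, "y": 2, "z": 40, "rx": 0, "ry": 0, "rz": 0.004, "fingers": 1},
  {"x": 2, "y": 2, "z": 65, "rx": 0, "ry": 0, "rz": 0.004, "fingers": 1},
  {"x": 2, "y": 2, "z": 78, "rx": 0, "ry": 0, "rz": 0.004, "fingers": 1},
  {"x": 2, "y": 2, "z": 84, "rx": 0, "ry": 0, "rz": 0.004, "fingers": 1},
  {"x": 2, "y": 2, "z": 88, "rx": 0, "ry": 0, "rz": 0.004, "fingers": 1},
  {"x": 2, "y": 2, "z": 92, "rx": 0, "ry": 0, "rz": 0.004, "fingers": 1},
])

```text
time_s: 8.1
tool_pos: [0.6492, 0.0736, 0.0584]
tool_rot: [-180.0, -0.1, -3.2]
force: [0.1, 1.5, 2.6]
grip_width: 0.0151
grasp_force: 45.0
```

Request:
drive_tool([
  {"x": 0, "y": 0, "z": 4, "rx": 0, "ry": 0, "rz": 0, "fingers": 1},
  {"x": 0, "y": 0, "z": 8, "rx": 0, "ry": 0, "rz": 0, "fingers": 1},
  {"x": 0, "y": 0, "z": 12, "rx": 0, "ry": 0, "rz": 0, "fingers": 1},
  {"x": 0, "y": 0, "z": 16, "rx": 0, "ry": 0, "rz": 0, "fingers": 1},
  {"x": 0, "y": 0, "z": 16, "rx": 0, "ry": 0, "rz": 0, "fingers": 1},
])

```text
time_s: 8.72
tool_pos: [0.649, 0.0743, 0.0424]
tool_rot: [-179.9, -0.1, -3.2]
force: [-0.3, 2.2, 5.6]
grip_width: 0.0149
grasp_force: 45.0
```

Request:
drive_tool([
  {"x": 0, "y": 0, "z": 2, "rx": 0, "ry": 0, "rz": 0, "fingers": 1},
  {"x": 0, "y": 0, "z": 3, "rx": 0, "ry": 0, "rz": 0, "fingers": 1},
  {"x": 0, "y": 0, "z": 3, "rx": 0, "ry": 0, "rz": 0, "fingers": 1},
])

```text
time_s: 9.1
tool_pos: [0.6491, 0.0744, 0.0422]
tool_rot: [180.0, -0.1, -3.2]
force: [-6.6, 0.9, 20.3]
grip_width: 0.0147
grasp_force: 45.0
```

Request:
drive_tool([
  {"x": 0, "y": 0, "z": -2, "rx": 0, "ry": 0, "rz": 0, "fingers": -0.3},
  {"x": 0, "y": 0, "z": -2, "rx": 0, "ry": 0, "rz": 0, "fingers": -0.3},
  {"x": 0, "y": 0, "z": -2, "rx": 0, "ry": 0, "rz": 0, "fingers": -0.3},
  {"x": 0, "y": 0, "z": -2, "rx": 0, "ry": 0, "rz": 0, "fingers": -0.3},
  {"x": 0, "y": 0, "z": -40, "rx": 0, "ry": 0, "rz": 0, "fingers": -0.3},
  {"x": 0, "y": 0, "z": -100, "rx": 0, "ry": 0, "rz": 0, "fingers": -1},
  {"x": 0, "y": 0, "z": -150, "rx": 0, "ry": 0, "rz": 0, "fingers": -1},
  {"x": 0, "y": 0, "z": -150, "rx": 0, "ry": 0, "rz": 0, "fingers": -1},
])

```text
time_s: 10.1
tool_pos: [0.6511, 0.0742, 0.1936]
tool_rot: [-179.9, -0.5, -3.2]
force: [0.1, -0.0, -0.4]
grip_width: 0.0787
grasp_force: 0.0
```

```bash
python3 pic.py s5 side;  python3 go.py .430 .081 .19 -1.5 .430 .081 .30 -1.5
python3 - <<'E'
import cv2
i=cv2.imread("pics/s5.png")[230:340,200:420]; cv2.imwrite("pics/s5c.png",cv2.resize(i,(800,400),interpolation=cv2.INTER_CUBIC))
E
```

```text
t 10.15 pos [0.6495 0.0736 0.1905] rot [-180.    -0.2   -3.2] F [-0.8 -0.  -0.9] w 0.0817 gf 0.0 q [  24.   26.  -43.   85.   18.   77. -114.]
[0.43, 0.081, 0.19, -1.5] [-219.6    4.9   -0.3] [-0.    -0.004 -0.03 ]
[0.43, 0.081, 0.3, -1.5] [-219.2    4.9 -110.3] [-0.    -0.004 -0.03 ]
```

View pics/s5c.png

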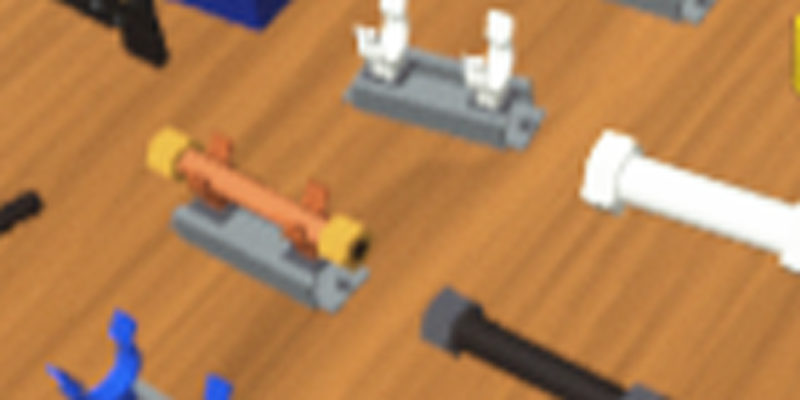

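Copper is home: a hard stop at z 42 with 20 N, tube down in both clips and nuts outside. In the crop the nuts are at (170,152) and (343,243). Iron is next.

Request:
drive_tool([
  {"x": -190, "y": 3, "z": 0, "rx": 0, "ry": 0, "rz": -0.021, "fingers": -1},
  {"x": -190, "y": 3, "z": 0, "rx": 0, "ry": 0, "rz": -0.021, "fingers": -1},
  {"x": -190, "y": 3, "z": 0, "rx": 0, "ry": 0, "rz": -0.021, "fingers": -1},
  {"x": -190, "y": 3, "z": 20, "rx": 0, "ry": 0, "rz": -0.021, "fingers": -1},
  {"x": -190, "y": 3, "z": 70, "rx": 0, "ry": 0, "rz": -0.021, "fingers": -1},
  {"x": -190, "y": 3, "z": 120, "rx": 0, "ry": 0, "rz": -0.021, "fingers": -1},
  {"x": -190, "y": 3, "z": 155, "rx": 0, "ry": 0, "rz": -0.021, "fingers": -1},
  {"x": -190, "y": 3, "z": 172, "rx": 0, "ry": 0, "rz": -0.021, "fingers": -1},
  {"x": -190, "y": 3, "z": 177, "rx": 0, "ry": 0, "rz": -0.021, "fingers": -1},
  {"x": -190, "y": 3, "z": 177, "rx": 0, "ry": 0, "rz": -0.021, "fingers": -1},
])

```text
time_s: 11.4
tool_pos: [0.4591, 0.081, 0.012]
tool_rot: [-180.0, -0.0, -2.0]
force: [1.0, 0.1, 0.2]
grip_width: 0.0876
grasp_force: 0.0
```

Request:
drive_tool([
  {"x": 0, "y": 0, "z": 0, "rx": 0, "ry": 0, "rz": 0, "fingers": 1},
  {"x": 0, "y": 0, "z": 0, "rx": 0, "ry": 0, "rz": 0, "fingers": 1},
  {"x": 0, "y": 0, "z": 0, "rx": 0, "ry": 0, "rz": 0, "fingers": 1},
  {"x": 0, "y": 0, "z": 0, "rx": 0, "ry": 0, "rz": 0, "fingers": 1},
  {"x": 0, "y": 0, "z": 0, "rx": 0, "ry": 0, "rz": 0, "fingers": 1},
  {"x": 0, "y": 0, "z": 0, "rx": 0, "ry": 0, "rz": 0, "fingers": 1},
  {"x": 0, "y": 0, "z": 0, "rx": 0, "ry": 0, "rz": 0, "fingers": 1},
  {"x": 0, "y": 0, "z": 0, "rx": 0, "ry": 0, "rz": 0, "fingers": 1},
])

```text
time_s: 12.4
tool_pos: [0.4586, 0.0811, 0.0115]
tool_rot: [-180.0, 0.0, -2.0]
force: [-0.6, 0.7, 0.4]
grip_width: 0.0211
grasp_force: 45.0
```

```bash
python3 go.py .46 .081 .16 -2 .46 -.1 .16 4 .588 -.2185 .15 4
```

```text
t 12.4 pos [0.4586 0.0811 0.0115] rot [-180.    0.   -2.] F [-0.6  0.7  0.4] w 0.0211 gf 45.0 q [  31.   15.  -48.  120.   15.   50. -117.]
[0.46, 0.081, 0.16, -2.0] [   1.4    0.  -148.5] [-0.  0. -0.]
[0.46, -0.1, 0.16, 4.0] [   7.8  180.9 -148.5] [-0.     0.    -0.105]
[0.588, -0.2185, 0.15, 4.0] [ 139.9  294.8 -138.6] [-0.     0.    -0.105]
```

Request:
drive_tool([
  {"x": 0, "y": 0, "z": -50, "rx": 0, "ry": 0, "rz": 0, "fingers": 1},
  {"x": 0, "y": 0, "z": -110, "rx": 0, "ry": 0, "rz": 0, "fingers": 1},
  {"x": 0, "y": 0, "z": -148, "rx": 0, "ry": 0, "rz": 0, "fingers": 1},
  {"x": 139, "y": 295, "z": -139, "rx": 0, "ry": 0, "rz": -0.105, "fingers": 1},
  {"x": 139, "y": 295, "z": -139, "rx": 0, "ry": 0, "rz": -0.105, "fingers": 1},
  {"x": 139, "y": 295, "z": -139, "rx": 0, "ry": 0, "rz": -0.105, "fingers": 1},
  {"x": 139, "y": 295, "z": -139, "rx": 0, "ry": 0, "rz": -0.105, "fingers": 1},
  {"x": 139, "y": 295, "z": -139, "rx": 0, "ry": 0, "rz": -0.105, "fingers": 1},
  {"x": 139, "y": 295, "z": -139, "rx": 0, "ry": 0, "rz": -0.105, "fingers": 1},
  {"x": 139, "y": 295, "z": -139, "rx": 0, "ry": 0, "rz": -0.105, "fingers": 1},
  {"x": 139, "y": 295, "z": -139, "rx": 0, "ry": 0, "rz": -0.105, "fingers": 1},
])

```text
time_s: 13.78
tool_pos: [0.5868, -0.2162, 0.1503]
tool_rot: [-179.9, 0.0, 4.2]
force: [-0.1, -0.1, -3.5]
grip_width: 0.0209
grasp_force: 45.0
```

```bash
python3 pic.py w6 wrist;python3 go.py .5868 -.2185 .0405 4
```

```text
t 13.825 pos [ 0.5869 -0.2162  0.1506] rot [-180.     0.     4.2] F [ 0.2  0.5 -3. ] w 0.021 gf 45.0 q [ 49.  23. -39.  92.  15.  71. -79.]
[0.5868, -0.2185, 0.0405, 4.0] [ -0.3   2.4 110.1] [-0.001  0.     0.003]
```

View pics/w6.png

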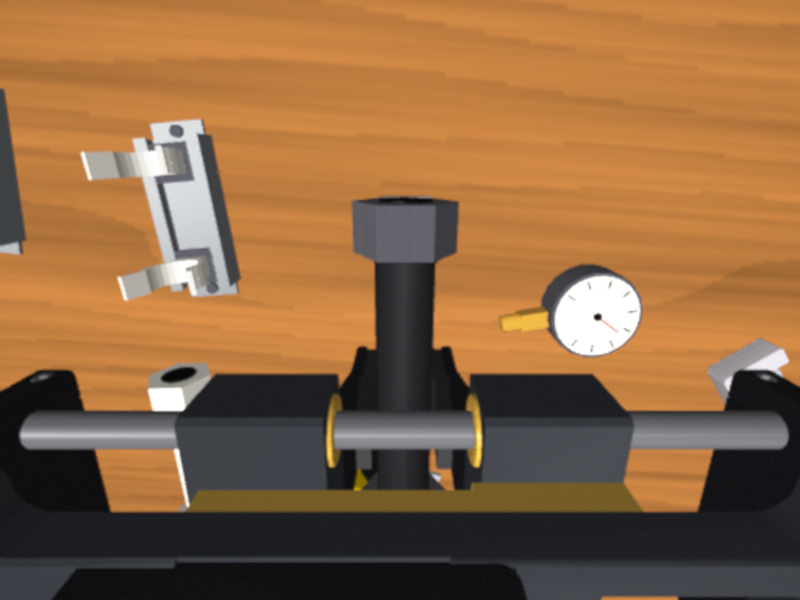

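The iron tail is in hand and straight, with its nut at (405,230). The gauge at (597,317) is clear of the fingers. Lowering it.

Request:
drive_tool([
  {"x": 0, "y": 2, "z": 40, "rx": 0, "ry": 0, "rz": 0.003, "fingers": 1},
  {"x": 0, "y": 2, "z": 65, "rx": 0, "ry": 0, "rz": 0.003, "fingers": 1},
  {"x": 0, "y": 2, "z": 78, "rx": 0, "ry": 0, "rz": 0.003, "fingers": 1},
  {"x": 0, "y": 2, "z": 84, "rx": 0, "ry": 0, "rz": 0.003, "fingers": 1},
  {"x": 0, "y": 2, "z": 88, "rx": 0, "ry": 0, "rz": 0.003, "fingers": 1},
  {"x": 0, "y": 2, "z": 92, "rx": 0, "ry": 0, "rz": 0.003, "fingers": 1},
])

```text
time_s: 14.58
tool_pos: [0.5882, -0.2205, 0.0596]
tool_rot: [180.0, -0.1, 3.8]
force: [-0.7, 2.8, 1.3]
grip_width: 0.0211
grasp_force: 45.0
```

Request:
drive_tool([
  {"x": 0, "y": 0, "z": 5, "rx": 0, "ry": 0, "rz": 0, "fingers": 1},
  {"x": 0, "y": 0, "z": 9, "rx": 0, "ry": 0, "rz": 0, "fingers": 1},
  {"x": 0, "y": 0, "z": 13, "rx": 0, "ry": 0, "rz": 0, "fingers": 1},
  {"x": 0, "y": 0, "z": 17, "rx": 0, "ry": 0, "rz": 0, "fingers": 1},
  {"x": 0, "y": 0, "z": 18, "rx": 0, "ry": 0, "rz": 0, "fingers": 1},
  {"x": 0, "y": 0, "z": 19, "rx": 0, "ry": 0, "rz": 0, "fingers": 1},
  {"x": 0, "y": 0, "z": 19, "rx": 0, "ry": 0, "rz": 0, "fingers": 1},
])

```text
time_s: 15.45
tool_pos: [0.5869, -0.2198, 0.0404]
tool_rot: [-180.0, 0.1, 3.9]
force: [-3.2, 5.4, 7.9]
grip_width: 0.0211
grasp_force: 45.0
```

Request:
drive_tool([
  {"x": 0, "y": -1, "z": 2, "rx": 0, "ry": 0, "rz": 0, "fingers": 1},
  {"x": 0, "y": -1, "z": 3, "rx": 0, "ry": 0, "rz": 0, "fingers": 1},
  {"x": 0, "y": -1, "z": 3, "rx": 0, "ry": 0, "rz": 0, "fingers": 1},
])

```text
time_s: 15.82
tool_pos: [0.587, -0.2198, 0.0402]
tool_rot: [179.9, 0.1, 3.8]
force: [-9.5, 6.3, 23.7]
grip_width: 0.0209
grasp_force: 45.0
```

Request:
drive_tool([
  {"x": 0, "y": 0, "z": -2, "rx": 0, "ry": 0, "rz": 0, "fingers": -0.3},
  {"x": 0, "y": 0, "z": -2, "rx": 0, "ry": 0, "rz": 0, "fingers": -0.3},
  {"x": 0, "y": 0, "z": -2, "rx": 0, "ry": 0, "rz": 0, "fingers": -0.3},
  {"x": 0, "y": 0, "z": -2, "rx": 0, "ry": 0, "rz": 0, "fingers": -0.3},
  {"x": 0, "y": 0, "z": -40, "rx": 0, "ry": 0, "rz": 0, "fingers": -0.3},
  {"x": 0, "y": 0, "z": -100, "rx": 0, "ry": 0, "rz": 0, "fingers": -1},
  {"x": 0, "y": 0, "z": -150, "rx": 0, "ry": 0, "rz": 0, "fingers": -1},
  {"x": 0, "y": 0, "z": -150, "rx": 0, "ry": 0, "rz": 0, "fingers": -1},
  {"x": 0, "y": 0, "z": -150, "rx": 0, "ry": 0, "rz": 0, "fingers": -1},
])

```text
time_s: 16.95
tool_pos: [0.5867, -0.22, 0.1859]
tool_rot: [180.0, 0.1, 3.8]
force: [-0.8, -0.6, -0.6]
grip_width: 0.0844
grasp_force: 0.0
```

```bash
python3 pic.py s7 side;  python3 go.py .4375 -.060 .19 5.2
python3 - <<'E'
import cv2
i=cv2.imread("pics/s7.png")[180:290,300:460]; cv2.imwrite("pics/s7c.png",cv2.resize(i,(640,440),interpolation=cv2.INTER_CUBIC))
E
```

```text
t 17.0 pos [ 0.5862 -0.2198  0.1849] rot [-1.8e+02  1.0e-01  3.8e+00] F [0.1 0.6 0.3] w 0.0851 gf 0.0 q [ 49.  21. -39.  89.  14.  75. -78.]
[0.4375, -0.06, 0.19, 5.2] [-137.8 -169.4   -4.6] [-0.001  0.002 -0.024]
```

View pics/s7c.png

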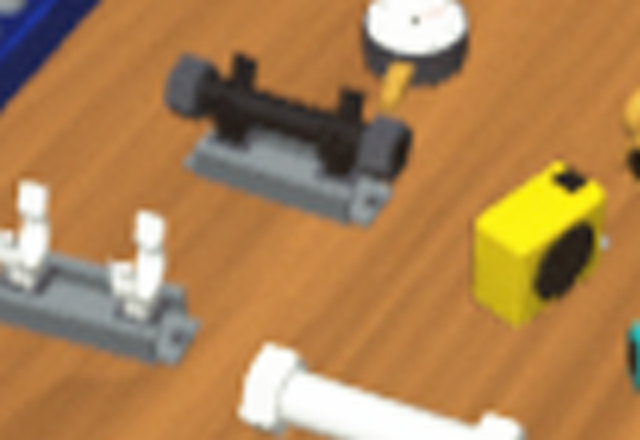

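Iron is home: a hard stop with 24 N, tube between both clip jaws, nuts at (187,85) and (384,147) outside. White is next.

Request:
drive_tool([
  {"x": -138, "y": -169, "z": 0, "rx": 0, "ry": 0, "rz": -0.024, "fingers": -1},
  {"x": -138, "y": -169, "z": 0, "rx": 0, "ry": 0, "rz": -0.024, "fingers": -1},
  {"x": -138, "y": -169, "z": 0, "rx": 0, "ry": 0, "rz": -0.024, "fingers": -1},
  {"x": -138, "y": -169, "z": 0, "rx": 0, "ry": 0, "rz": -0.024, "fingers": -1},
  {"x": -138, "y": -169, "z": 20, "rx": 0, "ry": 0, "rz": -0.024, "fingers": -1},
  {"x": -138, "y": -169, "z": 70, "rx": 0, "ry": 0, "rz": -0.024, "fingers": -1},
  {"x": -138, "y": -169, "z": 120, "rx": 0, "ry": 0, "rz": -0.024, "fingers": -1},
  {"x": -138, "y": -169, "z": 155, "rx": 0, "ry": 0, "rz": -0.024, "fingers": -1},
  {"x": -138, "y": -169, "z": 168, "rx": 0, "ry": 0, "rz": -0.024, "fingers": -1},
  {"x": -138, "y": -169, "z": 171, "rx": 0, "ry": 0, "rz": -0.024, "fingers": -1},
  {"x": -138, "y": -169, "z": 171, "rx": 0, "ry": 0, "rz": -0.024, "fingers": -1},
])

```text
time_s: 18.38
tool_pos: [0.439, -0.0605, 0.0163]
tool_rot: [180.0, -0.1, 5.2]
force: [0.6, -0.0, -0.9]
grip_width: 0.0872
grasp_force: 0.0
```

Request:
drive_tool([
  {"x": 0, "y": 0, "z": 0, "rx": 0, "ry": 0, "rz": 0, "fingers": 1},
  {"x": 0, "y": 0, "z": 0, "rx": 0, "ry": 0, "rz": 0, "fingers": 1},
  {"x": 0, "y": 0, "z": 0, "rx": 0, "ry": 0, "rz": 0, "fingers": 1},
  {"x": 0, "y": 0, "z": 0, "rx": 0, "ry": 0, "rz": 0, "fingers": 1},
  {"x": 0, "y": 0, "z": 0, "rx": 0, "ry": 0, "rz": 0, "fingers": 1},
  {"x": 0, "y": 0, "z": 0, "rx": 0, "ry": 0, "rz": 0, "fingers": 1},
  {"x": 0, "y": 0, "z": 0, "rx": 0, "ry": 0, "rz": 0, "fingers": 1},
  {"x": 0, "y": 0, "z": 0, "rx": 0, "ry": 0, "rz": 0, "fingers": 1},
])

```text
time_s: 19.38
tool_pos: [0.4382, -0.0604, 0.0155]
tool_rot: [180.0, 0.0, 5.2]
force: [0.1, -1.0, -0.9]
grip_width: 0.0272
grasp_force: 45.0
```

```bash
python3 go.py .438 -.06 .16 5 .6262 -.07 .15 9
```

```text
t 19.375 pos [ 0.4382 -0.0604  0.0155] rot [180.    0.    5.2] F [ 0.1 -1.  -0.9] w 0.0272 gf 45.0 q [ 49.  11. -47. 123.  11.  50. -89.]
[0.438, -0.06, 0.16, 5.0] [  -0.2   -0.4 -144.5] [0.    0.    0.004]
[0.6262, -0.07, 0.15, 9.0] [ 186.3   26.6 -134.5] [ 0.     0.    -0.066]
```

Request:
drive_tool([
  {"x": 0, "y": 0, "z": -50, "rx": 0, "ry": 0, "rz": 0, "fingers": 1},
  {"x": 0, "y": 0, "z": -110, "rx": 0, "ry": 0, "rz": 0, "fingers": 1},
  {"x": 0, "y": 0, "z": -145, "rx": 0, "ry": 0, "rz": 0, "fingers": 1},
  {"x": 186, "y": 27, "z": -135, "rx": 0, "ry": 0, "rz": -0.066, "fingers": 1},
  {"x": 186, "y": 27, "z": -135, "rx": 0, "ry": 0, "rz": -0.066, "fingers": 1},
  {"x": 186, "y": 27, "z": -135, "rx": 0, "ry": 0, "rz": -0.066, "fingers": 1},
  {"x": 186, "y": 27, "z": -135, "rx": 0, "ry": 0, "rz": -0.066, "fingers": 1},
  {"x": 186, "y": 27, "z": -135, "rx": 0, "ry": 0, "rz": -0.066, "fingers": 1},
  {"x": 186, "y": 27, "z": -135, "rx": 0, "ry": 0, "rz": -0.066, "fingers": 1},
  {"x": 186, "y": 27, "z": -135, "rx": 0, "ry": 0, "rz": -0.066, "fingers": 1},
])

```text
time_s: 20.62
tool_pos: [0.6253, -0.0708, 0.1518]
tool_rot: [179.9, -0.1, 9.0]
force: [-0.3, -0.0, -1.7]
grip_width: 0.027
grasp_force: 45.0
```

```bash
python3 pic.py w8 wrist;python3 go.py .6262 -.07 .0435 9
```

```text
t 20.675 pos [ 0.6254 -0.0708  0.1517] rot [ 1.799e+02 -1.000e-01  9.000e+00] F [-0.3  0.3 -1.6] w 0.027 gf 45.0 q [ 42.  26. -50.  91.  21.  73. -92.]
[0.6262, -0.07, 0.0435, 9.0] [  0.8  -1.  108.2] [ 0.002 -0.001 -0.001]
```

View pics/w8.png

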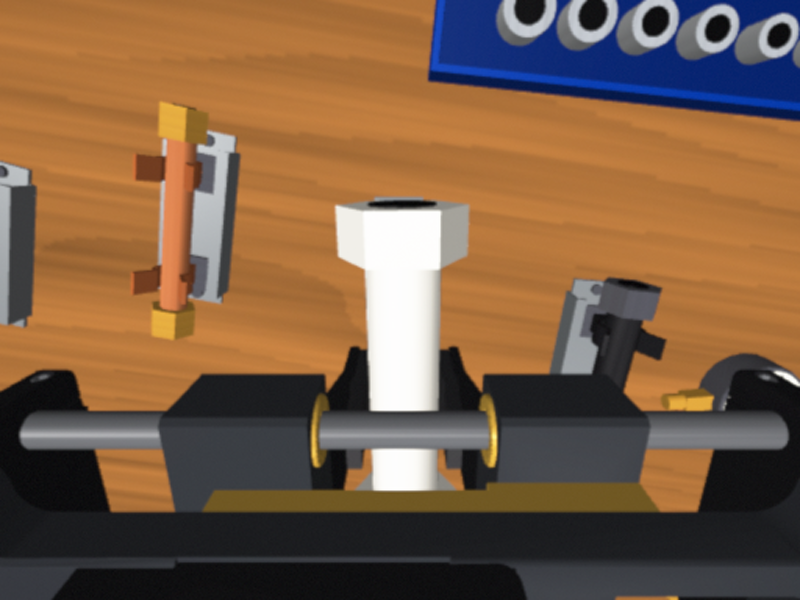

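Run:
```python
from h import *
for n,uv,p,yaw,h in (("w4",(403,260),(.6455,.0778,.1499),-2.8,.012),("w6",(405,262),(.5869,-.2162,.1506),4.2,.0045+.016),("w8",(402,268),(.6254,-.0708,.1517),9,.0045+.020)):
    w=dict(np.load(f"pics/{n}.npz")); X=ray(w,np.array(uv)*.64-.18,p[2]+h); d=(X-p)[:2]; a=np.radians(yaw)
    print(n,"mid offset along x mm",1000*(d@[np.cos(a),np.sin(a)])-52,"lateral",1000*(d@[np.sin(a),-np.cos(a)]))
```

```text
w4 mid offset along x mm -0.09151296128840158 lateral 0.2733833098307276
w6 mid offset along x mm 1.1099490196186395 lateral 0.9529403370757985
w8 mid offset along x mm -0.10394367979156982 lateral -0.10592439253423297
```

The white tail is held at mid-length (offset under 1 mm), with its nut at (402,235). The copper and iron tails are still in their clips. Lowering it.

Request:
drive_tool([
  {"x": 1, "y": -1, "z": 35, "rx": 0, "ry": 0, "rz": 0, "fingers": 1},
  {"x": 1, "y": -1, "z": 58, "rx": 0, "ry": 0, "rz": 0, "fingers": 1},
  {"x": 1, "y": -1, "z": 70, "rx": 0, "ry": 0, "rz": 0, "fingers": 1},
  {"x": 1, "y": -1, "z": 78, "rx": 0, "ry": 0, "rz": 0, "fingers": 1},
  {"x": 1, "y": -1, "z": 84, "rx": 0, "ry": 0, "rz": 0, "fingers": 1},
  {"x": 1, "y": -1, "z": 90, "rx": 0, "ry": 0, "rz": 0, "fingers": 1},
])

```text
time_s: 21.42
tool_pos: [0.6274, -0.0687, 0.0611]
tool_rot: [-180.0, -0.1, 9.0]
force: [-0.9, 2.4, 3.3]
grip_width: 0.0271
grasp_force: 45.0
```

Request:
drive_tool([
  {"x": 0, "y": 0, "z": 5, "rx": 0, "ry": 0, "rz": 0, "fingers": 1},
  {"x": 0, "y": 0, "z": 9, "rx": 0, "ry": 0, "rz": 0, "fingers": 1},
  {"x": 0, "y": 0, "z": 13, "rx": 0, "ry": 0, "rz": 0, "fingers": 1},
  {"x": 0, "y": 0, "z": 16, "rx": 0, "ry": 0, "rz": 0, "fingers": 1},
  {"x": 0, "y": 0, "z": 18, "rx": 0, "ry": 0, "rz": 0, "fingers": 1},
  {"x": 0, "y": 0, "z": 19, "rx": 0, "ry": 0, "rz": 0, "fingers": 1},
  {"x": 0, "y": 0, "z": 19, "rx": 0, "ry": 0, "rz": 0, "fingers": 1},
])

```text
time_s: 22.3
tool_pos: [0.626, -0.0688, 0.0433]
tool_rot: [180.0, 0.1, 9.0]
force: [-7.2, 2.2, 14.6]
grip_width: 0.0265
grasp_force: 45.0
```

Request:
drive_tool([
  {"x": 0, "y": 0, "z": 1, "rx": 0, "ry": 0, "rz": 0, "fingers": 1},
  {"x": 0, "y": 0, "z": 2, "rx": 0, "ry": 0, "rz": 0, "fingers": 1},
  {"x": 0, "y": 0, "z": 2, "rx": 0, "ry": 0, "rz": 0, "fingers": 1},
])

```text
time_s: 22.68
tool_pos: [0.6261, -0.0688, 0.0432]
tool_rot: [179.9, 0.1, 9.0]
force: [-11.6, 2.3, 26.0]
grip_width: 0.0268
grasp_force: 45.0
```

Request:
drive_tool([
  {"x": 0, "y": 0, "z": -2, "rx": 0, "ry": 0, "rz": 0, "fingers": -0.4},
  {"x": 0, "y": 0, "z": -2, "rx": 0, "ry": 0, "rz": 0, "fingers": -0.4},
  {"x": 0, "y": 0, "z": -2, "rx": 0, "ry": 0, "rz": 0, "fingers": -0.4},
  {"x": 0, "y": 0, "z": -2, "rx": 0, "ry": 0, "rz": 0, "fingers": -0.4},
  {"x": 0, "y": 0, "z": -40, "rx": 0, "ry": 0, "rz": 0, "fingers": -0.4},
  {"x": 0, "y": 0, "z": -100, "rx": 0, "ry": 0, "rz": 0, "fingers": -1},
  {"x": 0, "y": 0, "z": -150, "rx": 0, "ry": 0, "rz": 0, "fingers": -1},
  {"x": 0, "y": 0, "z": -150, "rx": 0, "ry": 0, "rz": 0, "fingers": -1},
  {"x": 0, "y": 0, "z": -150, "rx": 0, "ry": 0, "rz": 0, "fingers": -1},
])

```text
time_s: 23.8
tool_pos: [0.6263, -0.0695, 0.1888]
tool_rot: [180.0, 0.1, 9.0]
force: [0.1, -0.4, 0.5]
grip_width: 0.0856
grasp_force: 0.0
```

```bash
python3 go.py .4168 .2003 .19 -15.3
```

```text
t 23.8 pos [ 0.6263 -0.0695  0.1888] rot [1.8e+02 1.0e-01 9.0e+00] F [ 0.1 -0.4  0.5] w 0.0856 gf 0.0 q [ 43.  25. -50.  88.  20.  76. -91.]
[0.4168, 0.2003, 0.19, -15.3] [-164.8 -299.2   -1.1] [0.    0.001 0.424]
```

Request:
drive_tool([
  {"x": -165, "y": -299, "z": 0, "rx": 0, "ry": 0, "rz": 0.424, "fingers": -1},
  {"x": -165, "y": -299, "z": 0, "rx": 0, "ry": 0, "rz": 0.424, "fingers": -1},
  {"x": -165, "y": -299, "z": 0, "rx": 0, "ry": 0, "rz": 0.424, "fingers": -1},
  {"x": -165, "y": -299, "z": 0, "rx": 0, "ry": 0, "rz": 0.424, "fingers": -1},
  {"x": -165, "y": -299, "z": 0, "rx": 0, "ry": 0, "rz": 0.424, "fingers": -1},
  {"x": -165, "y": -299, "z": 0, "rx": 0, "ry": 0, "rz": 0.424, "fingers": -1},
  {"x": -165, "y": -299, "z": 0, "rx": 0, "ry": 0, "rz": 0.424, "fingers": -1},
  {"x": -165, "y": -299, "z": 20, "rx": 0, "ry": 0, "rz": 0.424, "fingers": -1},
  {"x": -165, "y": -299, "z": 70, "rx": 0, "ry": 0, "rz": 0.424, "fingers": -1},
  {"x": -165, "y": -299, "z": 120, "rx": 0, "ry": 0, "rz": 0.424, "fingers": -1},
  {"x": -165, "y": -299, "z": 155, "rx": 0, "ry": 0, "rz": 0.424, "fingers": -1},
  {"x": -165, "y": -299, "z": 167, "rx": 0, "ry": 0, "rz": 0.424, "fingers": -1},
  {"x": -165, "y": -299, "z": 168, "rx": 0, "ry": 0, "rz": 0.424, "fingers": -1},
  {"x": -165, "y": -299, "z": 168, "rx": 0, "ry": 0, "rz": 0.424, "fingers": -1},
])

```text
time_s: 25.55
tool_pos: [0.4184, 0.2004, 0.0226]
tool_rot: [-180.0, -0.1, -15.4]
force: [-0.0, 0.4, 0.3]
grip_width: 0.087
grasp_force: 0.0
```

Request:
drive_tool([
  {"x": 0, "y": 0, "z": 0, "rx": 0, "ry": 0, "rz": 0, "fingers": 1},
  {"x": 0, "y": 0, "z": 0, "rx": 0, "ry": 0, "rz": 0, "fingers": 1},
  {"x": 0, "y": 0, "z": 0, "rx": 0, "ry": 0, "rz": 0, "fingers": 1},
  {"x": 0, "y": 0, "z": 0, "rx": 0, "ry": 0, "rz": 0, "fingers": 1},
  {"x": 0, "y": 0, "z": 0, "rx": 0, "ry": 0, "rz": 0, "fingers": 1},
  {"x": 0, "y": 0, "z": 0, "rx": 0, "ry": 0, "rz": 0, "fingers": 1},
  {"x": 0, "y": 0, "z": 0, "rx": 0, "ry": 0, "rz": 0, "fingers": 1},
  {"x": 0, "y": 0, "z": 0, "rx": 0, "ry": 0, "rz": 0, "fingers": 1},
])

```text
time_s: 26.55
tool_pos: [0.4169, 0.1999, 0.0215]
tool_rot: [179.9, 0.0, -15.3]
force: [-0.5, -1.3, 1.3]
grip_width: 0.033
grasp_force: 45.0
```

```bash
python3 go.py .6066 .219 .17 -7.5
```

```text
t 26.55 pos [0.4169 0.1999 0.0215] rot [179.9   0.  -15.3] F [-0.5 -1.3  1.3] w 0.033 gf 45.0 q [  25.   17.  -58.  120.   18.   53. -149.]
[0.6066, 0.219, 0.17, -7.5] [ 177.9  -68.3 -148.7] [ 0.001  0.    -0.136]
```

Request:
drive_tool([
  {"x": 0, "y": 0, "z": -50, "rx": 0, "ry": 0, "rz": 0, "fingers": 1},
  {"x": 0, "y": 0, "z": -110, "rx": 0, "ry": 0, "rz": 0, "fingers": 1},
  {"x": 0, "y": 0, "z": -149, "rx": 0, "ry": 0, "rz": -0.05, "fingers": 1},
  {"x": 178, "y": -68, "z": -149, "rx": 0, "ry": 0, "rz": -0.136, "fingers": 1},
  {"x": 178, "y": -68, "z": -149, "rx": 0, "ry": 0, "rz": -0.136, "fingers": 1},
  {"x": 178, "y": -68, "z": -149, "rx": 0, "ry": 0, "rz": -0.136, "fingers": 1},
  {"x": 178, "y": -68, "z": -149, "rx": 0, "ry": 0, "rz": -0.136, "fingers": 1},
  {"x": 178, "y": -68, "z": -149, "rx": 0, "ry": 0, "rz": -0.136, "fingers": 1},
  {"x": 178, "y": -68, "z": -149, "rx": 0, "ry": 0, "rz": -0.136, "fingers": 1},
  {"x": 178, "y": -68, "z": -149, "rx": 0, "ry": 0, "rz": -0.136, "fingers": 1},
])

```text
time_s: 27.8
tool_pos: [0.6058, 0.219, 0.1709]
tool_rot: [180.0, -0.0, -7.5]
force: [-0.4, 0.1, -1.9]
grip_width: 0.033
grasp_force: 45.0
```

```bash
python3 pic.py w9 wrist;python3 go.py .6066 .219 .0495 -7.5
```

```text
t 27.85 pos [0.606  0.2189 0.171 ] rot [ 1.8e+02 -1.0e-01 -7.5e+00] F [ 0.2  0.4 -2. ] w 0.0331 gf 45.0 q [  21.   31.  -59.   87.   27.   77. -138.]
[0.6066, 0.219, 0.0495, -7.5] [  0.4  -0.3 121.5] [ 0.001 -0.001  0.   ]
```

View pics/w9.png

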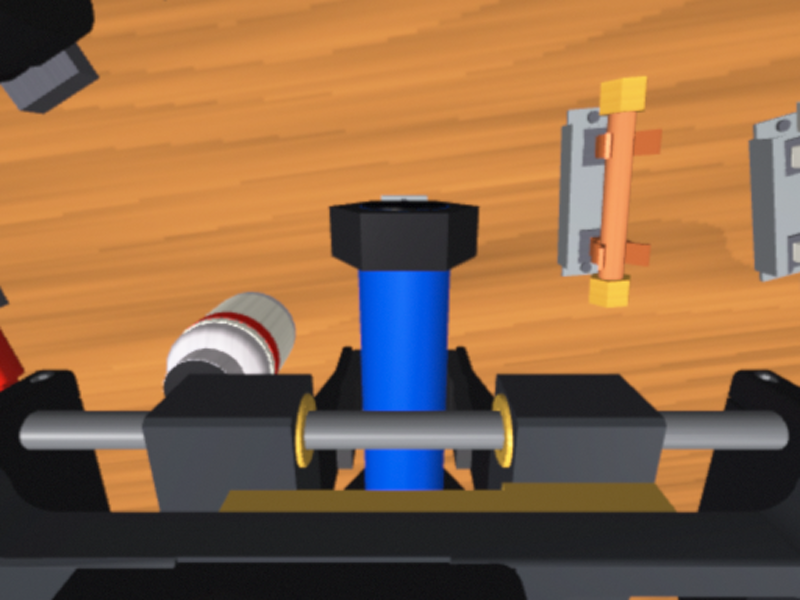

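The blue tail is in hand with its nut at (404,237), in line with the rail tab. The can at (225,350) is beside the gripper; the body will clear its top by about 11 mm. Lowering it.

Request:
drive_tool([
  {"x": 1, "y": 0, "z": 50, "rx": 0, "ry": 0, "rz": 0, "fingers": 1},
  {"x": 1, "y": 0, "z": 72, "rx": 0, "ry": 0, "rz": 0, "fingers": 1},
  {"x": 1, "y": 0, "z": 82, "rx": 0, "ry": 0, "rz": 0, "fingers": 1},
  {"x": 1, "y": 0, "z": 90, "rx": 0, "ry": 0, "rz": 0, "fingers": 1},
  {"x": 1, "y": 0, "z": 97, "rx": 0, "ry": 0, "rz": 0, "fingers": 1},
  {"x": 1, "y": 0, "z": 103, "rx": 0, "ry": 0, "rz": 0, "fingers": 1},
])

```text
time_s: 28.6
tool_pos: [0.6081, 0.219, 0.0678]
tool_rot: [-180.0, -0.1, -7.5]
force: [-0.1, 0.7, -1.7]
grip_width: 0.0325
grasp_force: 45.0
```

Request:
drive_tool([
  {"x": 0, "y": 0, "z": 5, "rx": 0, "ry": 0, "rz": 0, "fingers": 1},
  {"x": 0, "y": 0, "z": 9, "rx": 0, "ry": 0, "rz": 0, "fingers": 1},
  {"x": 0, "y": 0, "z": 13, "rx": 0, "ry": 0, "rz": 0, "fingers": 1},
  {"x": 0, "y": 0, "z": 16, "rx": 0, "ry": 0, "rz": 0, "fingers": 1},
  {"x": 0, "y": 0, "z": 18, "rx": 0, "ry": 0, "rz": 0, "fingers": 1},
  {"x": 0, "y": 0, "z": 19, "rx": 0, "ry": 0, "rz": 0, "fingers": 1},
  {"x": 0, "y": 0, "z": 19, "rx": 0, "ry": 0, "rz": 0, "fingers": 1},
])

```text
time_s: 29.48
tool_pos: [0.6072, 0.2188, 0.0494]
tool_rot: [179.9, 0.0, -7.5]
force: [-2.5, -1.1, 6.6]
grip_width: 0.0328
grasp_force: 45.0
```

Request:
drive_tool([
  {"x": 0, "y": 0, "z": 2, "rx": 0, "ry": 0, "rz": 0, "fingers": 1},
  {"x": 0, "y": 0, "z": 3, "rx": 0, "ry": 0, "rz": 0, "fingers": 1},
  {"x": 0, "y": 0, "z": 3, "rx": 0, "ry": 0, "rz": 0, "fingers": 1},
])

```text
time_s: 29.85
tool_pos: [0.6072, 0.2189, 0.0492]
tool_rot: [179.9, -0.0, -7.5]
force: [-9.5, -5.2, 23.2]
grip_width: 0.0331
grasp_force: 45.0
```

Request:
drive_tool([
  {"x": 0, "y": 0, "z": -2, "rx": 0, "ry": 0, "rz": 0, "fingers": -0.3},
  {"x": 0, "y": 0, "z": -2, "rx": 0, "ry": 0, "rz": 0, "fingers": -0.3},
  {"x": 0, "y": 0, "z": -2, "rx": 0, "ry": 0, "rz": 0, "fingers": -0.3},
  {"x": 0, "y": 0, "z": -2, "rx": 0, "ry": 0, "rz": 0, "fingers": -0.3},
  {"x": 0, "y": 0, "z": -40, "rx": 0, "ry": 0, "rz": 0, "fingers": -0.3},
  {"x": 0, "y": 0, "z": -100, "rx": 0, "ry": 0, "rz": 0, "fingers": -0.3},
  {"x": 0, "y": 0, "z": -160, "rx": 0, "ry": 0, "rz": 0, "fingers": -0.3},
  {"x": 0, "y": 0, "z": -220, "rx": 0, "ry": 0, "rz": 0, "fingers": -0.3},
  {"x": -100, "y": 200, "z": -250, "rx": 0, "ry": 0, "rz": 0, "fingers": -0.3},
  {"x": -100, "y": 200, "z": -250, "rx": 0, "ry": 0, "rz": 0, "fingers": -0.3},
  {"x": -100, "y": 200, "z": -250, "rx": 0, "ry": 0, "rz": 0, "fingers": -0.3},
  {"x": -100, "y": 200, "z": -250, "rx": 0, "ry": 0, "rz": 0, "fingers": -0.3},
  {"x": -100, "y": 200, "z": -250, "rx": 0, "ry": 0, "rz": 0, "fingers": -0.3},
])

```text
time_s: 31.48
tool_pos: [0.4816, 0.0289, 0.2959]
tool_rot: [179.6, -0.1, -8.1]
force: [-0.7, -0.4, 0.2]
grip_width: 0.0563
grasp_force: 0.0
```

```bash
python3 pic.py s9 side; python3 go.py
python3 - <<'E'
import cv2
i=cv2.imread("pics/s9.png")[160:440,170:440]; cv2.imwrite("pics/s9c.png",cv2.resize(i,(579,600),interpolation=cv2.INTER_CUBIC))
E
```

```text
t 31.525 pos [0.4822 0.0315 0.2958] rot [ 1.798e+02 -1.000e-01 -7.800e+00] F [0.1 0.3 0.7] w 0.0565 gf 0.0 q [  65.   -4.  -68.   98.   -4.   83. -100.]
```

View pics/s9c.png

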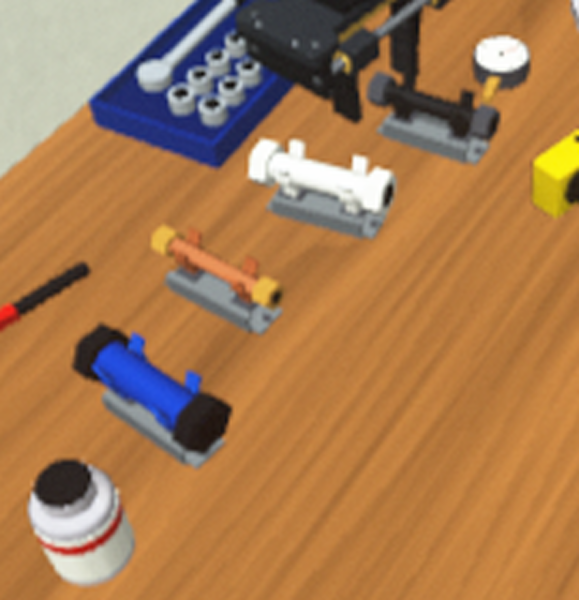

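All four tails sit in their own clips with nuts outside: blue (150,385), copper (215,265), white (320,175) and iron (432,103). The can (80,520) and gauge (500,58) look undisturbed.

```bash
python3 -c "
from cell import workorder
print(workorder.sign_off())"
```

```text
the job is handed in; nothing more can be done
None
```

All four tails are pressed home to a firm stop in their own clip rails with nuts outside the clips, the can and gauge were left alone, and the job was handed in at about 31.5 s.

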